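# Pack the air-line plugs into their drawer

### The job

Put the air-line plugs away: one part in the open drawer is not a plug like all the others, so move it into the grey reject tray. For each plug still locked in the bench couplers, pull the coupler's spring sleeve fully back so that the plug jumps free, let the sleeve spring forward again, and lay the plug lengthways in an empty drawer slot of its own. When all is in, push the drawer fully shut, and leave the other things on the bench where they are.

Things in the scene. Friction and masses are not known exactly. Their poses are not given: they have to be found in the camera images.
- plug_a_mid (a point): good plug (all alike, plain aluminium, 74 mm long, 60 g): ribbed square tail 23x23x32 mm, then a 12 mm round neck 14 mm long, a 22 mm collar 4 mm thick, a 12 mm round nose 24 mm long. Point: mid-length, on its axis, 11.5 mm above its underside when lying; x towards the nose; grip the tail, whose middle is 21 mm along -x. None if absent; starts locked in the left coupler
- plug_b_mid (a point): good plug (all alike, plain aluminium, 74 mm long, 60 g): ribbed square tail 23x23x32 mm, then a 12 mm round neck 14 mm long, a 22 mm collar 4 mm thick, a 12 mm round nose 24 mm long. Point: mid-length, on its axis, 11.5 mm above its underside when lying; x towards the nose; grip the tail, whose middle is 21 mm along -x. None if absent; starts locked in the middle coupler
- plug_c_mid (a point): good plug (all alike, plain aluminium, 74 mm long, 60 g): ribbed square tail 23x23x32 mm, then a 12 mm round neck 14 mm long, a 22 mm collar 4 mm thick, a 12 mm round nose 24 mm long. Point: mid-length, on its axis, 11.5 mm above its underside when lying; x towards the nose; grip the tail, whose middle is 21 mm along -x. None if absent; starts locked in the right coupler
- plug_k_mid (a point): good plug (all alike, plain aluminium, 74 mm long, 60 g): ribbed square tail 23x23x32 mm, then a 12 mm round neck 14 mm long, a 22 mm collar 4 mm thick, a 12 mm round nose 24 mm long. Point: mid-length, on its axis, 11.5 mm above its underside when lying; x towards the nose; grip the tail, whose middle is 21 mm along -x. None if absent; starts in a drawer slot, rightly so
- plug_l_mid (a point): good plug (all alike, plain aluminium, 74 mm long, 60 g): ribbed square tail 23x23x32 mm, then a 12 mm round neck 14 mm long, a 22 mm collar 4 mm thick, a 12 mm round nose 24 mm long. Point: mid-length, on its axis, 11.5 mm above its underside when lying; x towards the nose; grip the tail, whose middle is 21 mm along -x. None if absent; starts in a drawer slot, rightly so
- odd_part_mid (a point): the part that does not belong: a stubby aluminium fitting, 42 mm long, a smooth 27 mm cube with a 17 mm round nose 15 mm long on one side, no collar; it lies in a drawer slot. Point: centre of the cube, 13.5 mm above its underside; x towards its nose. Grip the cube's sides, across x
- mouth_a (a point): left of three quick couplers 76 mm apart on a fixed aluminium manifold. Point: centre of its mouth, 55 mm above the bench; x points level into the coupler, away from the robot; z up. A locked plug's mid point is here, its tail sticks out from 5 to 37 mm in front of it (-x) and cannot be pulled out while the sleeve is forward
- mouth_b (a point): middle coupler's mouth, as mouth_a. With a sleeve 10 mm or more back, the lock opens and an ejector pushes the plug 11 mm out towards the robot; it stays there, level, nose still 26 mm inside, also when the sleeve is let go; then draw it straight out along -x (30 mm more) and lift it away
- mouth_c (a point): right coupler's mouth, as mouth_a. The near end of a sleeve that is home is level with the mouth point; the manifold bar behind the couplers is 79 mm high, its front face 60 mm behind the mouth points
- sleeve_a (a joint): spring sleeve of the left coupler: ribbed steel barrel 35 mm across, 40 mm long, with a 42 mm flange on its last 6 mm at the far end. Value: pulled back along +x of the mouth, 0 = forward (home), 0.012 m = fully back; spring 6 N at 0, 11 N at 0.012. The middle of the plain barrel, to grip from above across x, is 17 mm + value along +x of the mouth point
- sleeve_b (a joint): spring sleeve of the middle coupler: ribbed steel barrel 35 mm across, 40 mm long, with a 42 mm flange on its last 6 mm at the far end. Value: pulled back along +x of the mouth, 0 = forward (home), 0.012 m = fully back; spring 6 N at 0, 11 N at 0.012. The middle of the plain barrel, to grip from above across x, is 17 mm + value along +x of the mouth point
- sleeve_c (a joint): spring sleeve of the right coupler: ribbed steel barrel 35 mm across, 40 mm long, with a 42 mm flange on its last 6 mm at the far end. Value: pulled back along +x of the mouth, 0 = forward (home), 0.012 m = fully back; spring 6 N at 0, 11 N at 0.012. The middle of the plain barrel, to grip from above across x, is 17 mm + value along +x of the mouth point
- slot_1 (a point): slot 1 of the drawer's four, counted from the robot's left, 44 mm wide, 100 mm long along its x (away from the robot). Point: where the mid point of a plug lies that rests mid-slot, 11.5 mm above the floor. Above the floor: dividers 7 mm, outer side walls 12 mm, far end wall 11 mm, front panel 43 mm. Moves with the drawer
- slot_2 (a point): slot 2 of the drawer's four, counted from the robot's left, 44 mm wide, 100 mm long along its x (away from the robot). Point: where the mid point of a plug lies that rests mid-slot, 11.5 mm above the floor. Above the floor: dividers 7 mm, outer side walls 12 mm, far end wall 11 mm, front panel 43 mm. Moves with the drawer
- slot_3 (a point): slot 3 of the drawer's four, counted from the robot's left, 44 mm wide, 100 mm long along its x (away from the robot). Point: where the mid point of a plug lies that rests mid-slot, 11.5 mm above the floor. Above the floor: dividers 7 mm, outer side walls 12 mm, far end wall 11 mm, front panel 43 mm. Moves with the drawer
- slot_4 (a point): slot 4 of the drawer's four, counted from the robot's left, 44 mm wide, 100 mm long along its x (away from the robot). Point: where the mid point of a plug lies that rests mid-slot, 11.5 mm above the floor. Above the floor: dividers 7 mm, outer side walls 12 mm, far end wall 11 mm, front panel 43 mm. Moves with the drawer
- drawer_front (a point): the drawer's front: middle of the outer face of its front panel (222 mm wide, 50 mm high, from 5 to 55 mm above the bench), the point 30 mm above the bench; x points into the cabinet, the way to push it shut. A 10 mm deep, 70 mm wide finger lip sticks out from the panel's upper middle, about 50 mm above the bench. The cabinet is 60 mm high and fixed
- drawer (a joint): how far the drawer is open: 0 = shut, about 0.10 m open at the start; it slides with 1.5 N friction and stays where it is left
- reject_mid (a point): the reject tray: a fixed shallow grey open tray, 95 mm along its x, 85 mm along its y, 20 mm high, walls 3 mm; the point is the centre of its inner floor, 3 mm above the bench
- mould: a small steel base mould, 31 x 43 x 12 mm, loose on the bench, to be left alone; origin at the centre of its underside
- cassette: a tissue cassette with wax block, 29 x 40 x 12 mm, loose on the bench, to be left alone; origin at the centre of its underside
- slides: a stack of glass slides, 28 x 77 x 8 mm, loose on the bench, to be left alone; origin at the centre of its underside
- dropper: an amber dropper bottle with black cap, 36 mm wide and 108 mm high, loose on the bench, to be left alone; origin at the centre of its underside
There are look-alikes about, which are no part of the job. What is shaped like the part that bears odd_part_mid but orange is not meant.

How it is judged:
By the outcome, as a careful person would: the job done as asked, in the order asked, and still so for the second after the job is handed in, with the robot touching nothing.
Of plug_a, plug_b, plug_c only 2 to 3 are there at a start; the rules pass over those that are not, and their reading is None.
Of plug_k, plug_l only 1 to 1 are there at a start; the rules pass over those that are not, and their reading is None.
At some moment in a run one of odd_part may be knocked a few centimetres aside while the robot is not near it.
Once in a run the grip may slacken for a moment while it holds something.
It also fails if it takes over 210 s, if anything falls off the work surface, if the arm or the gripper's body presses on something with over 40 N, if the wrist force passes 120 N, or if a joint passes its speed limit or range.

### The arm

A 7-joint arm with a two-finger parallel gripper is mounted at the origin on a cart in front of the work surface, level with it; the furniture and walls round the work are solid. World frame = base frame: x ahead of the robot, y to its left, z up, the work surface at z = 0. Lengths are in m, angles in rad, forces in N, time in s.
With the tool pointing down it reaches from about 0.4 to 0.85 m from the base axis. Payload 4.5 kg.
Tool frame: the origin (TCP) lies at the centre of the arm's flange, where the gripper is bolted on; the fingertips stand nose_length ahead of it and the grasp point (between the pads) lies 147 mm ahead of it (nose_length is the distance from the TCP to the fingertips, in m); z points along the fingers, y is the line along which they close (so a half turn about z gives the same grasp; the last joint's range is limited). The gripper opens to 88 mm and grips with 3 to 60 N. Pads are 18 mm wide; open, the fingers measure 123 mm over their backs; the gripper's body (75 mm by 187 mm) begins 45 mm behind the grasp point.
Start: joints at [-1.079, 0.689, -0.195, 1.565, 0.157, 0.902, -0.215], TCP at [0.276, 0.561, 0.405] pointing down, gripper open.
Joint ranges: [-3.01, 3.01], [-0.46, 2.08], [-1.47, 1.51], [0.13, 2.56], [-1, 4.14], [0.04, 2.09], [-2.66, 2.66]. Speed limits (rad/s): [2.57, 2.57, 3.14, 3.14, 3.14, 3.14, 3.14].

### API

Orientations are given as a unit quaternion [x, y, z, w].
In Python, from plant import * gives the robot as it stands.
- The arm moves only by the tool play_rows, never from a script. Its argument "rows" is a list that holds one entry, the list of rows, each a list of 6 numbers: the shift along the tool's x, y, z normalised to -1 to 1, where 1 is 0.5 m, then the turn, a rotation vector about the tool's x, y, z normalised to -1 to 1, where 1 is 0.5 rad. A call has 1 to 20 rows; each row is the pose to reach, as a shift and turn from the pose commanded when the call began, along the tool's axes at that moment; what a row does not reach only later rows make up. A row lasts 1/12 s, in which the tool goes at most 41.7 mm and 7.16 degrees, less where a joint would pass 70% of its speed; a pose out of reach is approached as far as the arm can. A call with a number of a shift or a turn outside -1 to 1 is refused whole. A call with a gripper value outside its range is refused whole. "claw" is the closure, from 0 (fully open) to 1 (shut), set as the call begins (left out, the last holds). The fingers move at their own pace and stop on an object; "squeeze" is the grip in N (left out, the last holds). Time passes only in rows, so rows that repeat a pose let the fingers close. It gives the time, the measured TCP pose, the force, the opening and the grip force at its end, in the units of the state.
- get_state(): the state, without advancing time (a new reading comes with each control period).
- snapshot(name): name is "scene" or "top" or "wrist"; returns a dict with "pixels" (480x640x3 uint8, blue, green, red), "camera_matrix" (3x3 intrinsics, pixels), "world_to_cam" (4x4, takes a point from world to camera coordinates); the wrist camera has in their place "mount" (4x4, takes a point from camera to tool coordinates, whose origin is the TCP and whose axes are the flange's). Camera axes: x right, y down, z forward; pixel columns grow to the right and rows downward; lengths in m; the calibration is good to about 2 mm. A picture is of the moment at which its call begins: read the wrist's pose just before it. There is no depth.
- finish_job(): hands the job in; it is judged then, once.
The state is a dict: "clock": time; "q": joint angles; "qd": joint speeds; "joint_torque": joint torques, N m; "tool_pos": TCP position; "eef_rot": TCP orientation; "contact_force": force on the tool from outside, world axes, zero at the start; "moment": the same for the moment, N m; "opening": opening from 0.0 (shut) to 1.0 (fully open); "finger_force": force on a finger pad.
Only numpy, scipy, OpenCV 4.12 (cv2) and the standard library are available. Lean on these libraries where they do the work, as an engineer would, in place of code of your own. Each camera call takes 0.05 s, during which the arm holds its last target. There are 200 camera calls.

## Working session

There is one attempt and no reset: what is moved stays moved. The work goes in short steps, Python scripts to look and compute and a tool call to move; the robot and the scene stay as the last step left them, time stands still between calls to the robot, and variables do not carry over. Pictures are saved under pics/ and viewed, at most 14 in all, crops included, and the job is handed in when it is done.

Besides the shell and the picture viewer there is one more tool, called after "Call:" as name(argument=value, ...) on one line, values as JSON. play_rows: Moves the arm, as the interface text tells. Its arguments: {"type":"object","properties":{"rows":{"type":"array"},"claw":{"type":"number"},"squeeze":{"type":"number"}},"required":["rows"]}

```bash
ls; mkdir -p pics
cat > h.py <<'E'
from plant import *
import numpy as np, cv2
from scipy.spatial.transform import Rotation as R
def snap(n,f=None):
    s=get_state(); d=snapshot(n); im=np.array(d["pixels"],dtype=np.uint8)
    K=np.array(d["camera_matrix"])
    if "world_to_cam" in d: W=np.array(d["world_to_cam"])
    else:
        T=np.eye(4);T[:3,:3]=R.from_quat(s["eef_rot"]).as_matrix();T[:3,3]=s["tool_pos"]
        W=np.linalg.inv(T@np.array(d["mount"]))
    if f: cv2.imwrite(f,im)
    return im,K,W
def ray(K,W,uv,z):
    C=np.linalg.inv(W); d=C[:3,:3]@np.linalg.inv(K)@np.array([uv[0],uv[1],1.]); o=C[:3,3]
    return o+d*(z-o[2])/d[2]
def proj(K,W,p):
    c=W[:3,:3]@np.array(p)+W[:3,3]; q=K@c; return q[:2]/q[2]
E
python3 - <<'E'
from h import *
s=get_state(); print({k:np.round(v,3) for k,v in s.items()})
for n in("scene","top"):
    im,K,W=snap(n,f"pics/{n}0.png"); print(K,np.round(W,4))
E
```

```text
pics
{'clock': np.float64(0.0), 'q': array([-1.079,  0.69 , -0.195,  1.566,  0.157,  0.902, -0.215]), 'qd': array([-0.   ,  0.001,  0.001, -0.   ,  0.   , -0.   , -0.001]), 'joint_torque': array([-1.0000e-03, -5.2756e+01, -1.2670e+00, -1.5343e+01, -5.3000e-02,
        7.0000e-03,  0.0000e+00]), 'tool_pos': array([0.276, 0.56 , 0.404]), 'eef_rot': array([ 0.227,  0.974, -0.001, -0.   ]), 'contact_force': array([-0.359,  0.158,  0.16 ]), 'moment': array([-0.017, -0.014,  0.008]), 'finger_force': np.float64(0.0), 'opening': np.float64(1.004)}
[[535.51085654   0.         321.5762932 ]
 [  0.         535.51085654 250.30930359]
 [  0.           0.           1.        ]] [[-0.8893 -0.4573  0.0049  0.5792]
 [-0.3312  0.6366 -0.6965  0.0898]
 [ 0.3153 -0.621  -0.7176  1.172 ]
 [ 0.      0.      0.      1.    ]]
[[575.53769025   0.         327.44623116]
 [  0.         575.53769025 239.54567042]
 [  0.           0.           1.        ]] [[ 0.0249 -0.9996  0.0112  0.1899]
 [-0.9837 -0.0265 -0.1779  0.5791]
 [ 0.1781 -0.0066 -0.984   1.1576]
 [ 0.      0.      0.      1.    ]]
```

View pics/top0.png

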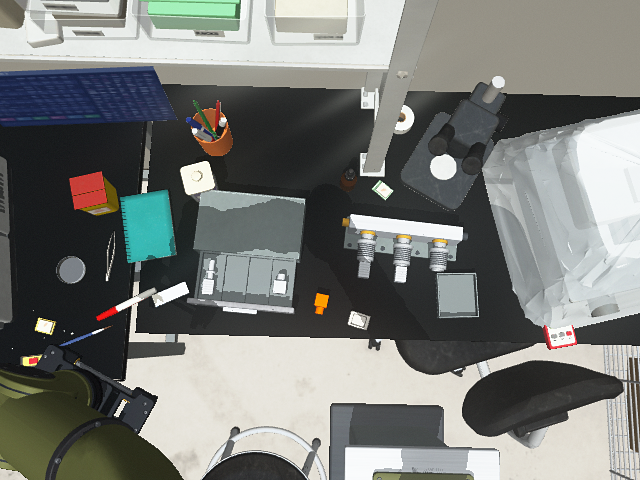

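View pics/scene0.png

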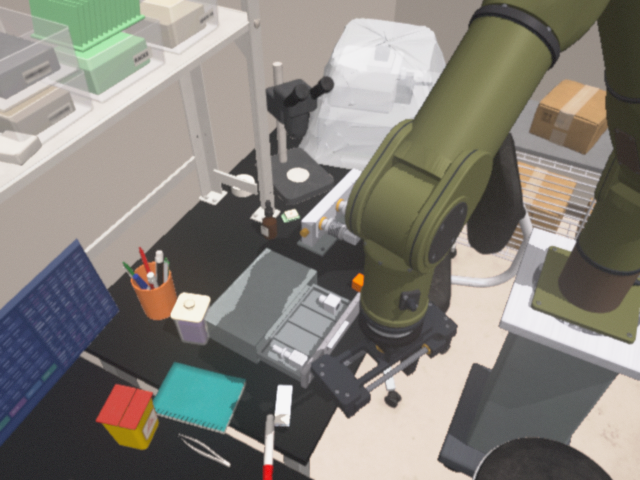

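Top view: drawer parts at (208,277) in slot 1 and (280,283) in slot 4; the orange look-alike is at (321,300) on the bench. Couplers are at u = 366, 401 and 438 (the first two hold plugs, the third seems empty), and the reject tray is at (457,295). The odd part could be taken for (208,277), (280,283) or (321,300). I'll take one close crop to choose.

Run:
```python
from h import *
im=cv2.imread("pics/top0.png")
c=im[180:330,180:490]; cv2.imwrite("pics/c1.png",cv2.resize(c,(800,387),interpolation=cv2.INTER_CUBIC))
```

```text
(no output)
```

View pics/c1.png

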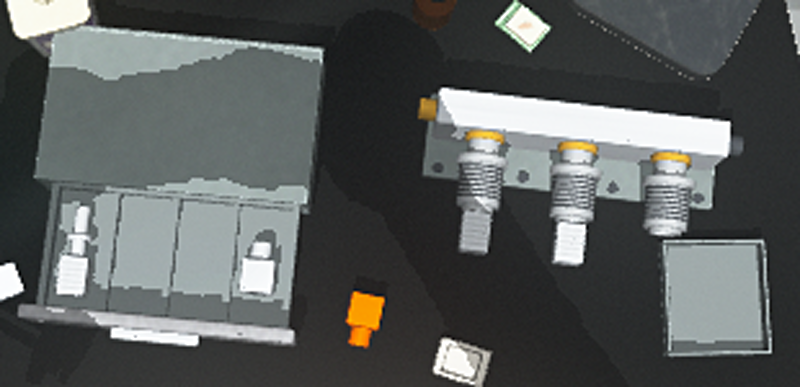

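The close crop shows a collared, ribbed-tail plug in slot 1 and the stubby cube with no collar in slot 4 at crop (257,278), so the slot 4 part is the odd one. Plugs are locked in couplers a and b, c is empty, and slots 2 and 3 are free.

Run:
```python
from h import *
im,K,W=snap("top")
s=800/310
def P(n,u,v,z): print(n,np.round(ray(K,W,(180+u/s-.3,180+v/s-.3),z),4))
s0=get_state();M=R.from_quat(s0["eef_rot"]).as_matrix();print(M.round(3))
P("cab lf",37,178,.06);P("cab rf",308,205,.06);P("cab lb",52,28,.06);P("cab rb",322,47,.06)
P("front L",20,312,.055);P("front R",293,337,.055)
P("wall L in",58,188,.02);P("wall R",298,210,.02)
P("div1",115,300,.014);P("div2",172,305,.014);P("div3",229,310,.014)
P("odd",257,278,.034);P("odd nose",263,243,.03)
P("plugk tail",72,275,.03);P("plugk nose",80,212,.02)
P("a tail",474,232,.0665);P("a slv near",477,208,.0725);P("a flange",482,158,.076)
P("b tail",568,243,.0665);P("b slv near",572,217,.0725);P("b flange",576,166,.076)
P("c slv near",667,226,.0725);P("c flange",670,178,.076)
P("bar L",437,97,.079);P("bar R",728,132,.079)
for n,u,v in(("t1",665,241),("t2",763,239),("t3",771,353),("t4",668,355)):P(n,u,v,.02)
P("slides?",463,360,.012);P("orange",363,315,.027)
```

```text
[[-0.897  0.442 -0.001]
 [ 0.442  0.897 -0.001]
 [-0.    -0.001 -1.   ]]
cab lf [0.5457 0.4808 0.06  ]
cab rf [0.5296 0.2627 0.06  ]
cab lb [0.6702 0.4768 0.06  ]
cab rb [0.6603 0.2556 0.06  ]
front L [0.4385 0.4883 0.055 ]
front R [0.4244 0.2712 0.055 ]
wall L in [0.5441 0.472  0.02  ]
wall R [0.531  0.2725 0.02  ]
div1 [0.4531 0.4206 0.014 ]
div2 [0.4502 0.3736 0.014 ]
div3 [0.4473 0.3266 0.014 ]
odd [0.4724 0.3031 0.034 ]
odd nose [0.5015 0.2997 0.03  ]
plugk tail [0.4713 0.4539 0.03  ]
plugk nose [0.5245 0.4526 0.02  ]
a tail [0.5104 0.1296 0.0665]
a slv near [0.5289 0.1279 0.0725]
a flange [0.5687 0.1247 0.076 ]
b tail [0.5036 0.0547 0.0665]
b slv near [0.5237 0.0524 0.0725]
b flange [0.5643 0.0497 0.076 ]
c slv near [ 0.5185 -0.0231  0.0725]
c flange [ 0.5566 -0.0252  0.076 ]
bar L [0.6168 0.1616 0.079 ]
bar R [ 0.5946 -0.0713  0.079 ]
t1 [ 0.5131 -0.032   0.02  ]
t2 [ 0.5169 -0.1133  0.02  ]
t3 [ 0.4233 -0.1179  0.02  ]
t4 [ 0.4195 -0.0336  0.02  ]
slides? [0.4115 0.1333 0.012 ]
orange [0.4451 0.2163 0.027 ]
```

```bash
cat >> h.py <<'E'
def go(p,yaw,pitch=0,base=None,q=None):
    """row from current pose to grasp point p, tool down, object x yaw (deg); base=(p,yaw) start"""
    s=get_state()
    def pose(p,yaw):
        y=np.radians(yaw); x=np.array([-np.cos(y),-np.sin(y),0]); z=np.array([0,0,-1.]); return np.column_stack([x,np.cross(z,x),z]),np.array(p)-.147*z
    if base is None: M=R.from_quat(s["eef_rot"]).as_matrix(); t=np.array(s["tool_pos"])
    else: M,t=pose(*base)
    N,u=pose(p,yaw)
    d=M.T@(u-t); r=R.from_matrix(M.T@N).as_rotvec()
    print(np.round(d/.5,4).tolist(),np.round(r/.5,4).tolist(),"rows",round(max(np.linalg.norm(d)/.0417,np.degrees(np.linalg.norm(r))/7.16),1))
E
python3 - <<'E'
from h import *
try: print(nose_length)
except Exception as e: print(e)
import plant; print([k for k in dir(plant) if k[0]!='_'])
d=snapshot("wrist"); print(np.round(d["mount"],3),d["camera_matrix"])
go([.46,.30,.2],-4)
E
```

```text
0.166
['Unreachable', 'finish_job', 'get_state', 'nose_length', 'snapshot']
[[ 0.    -0.965 -0.26   0.067]
 [ 1.     0.     0.    -0.001]
 [-0.    -0.26   0.965  0.02 ]
 [ 0.     0.     0.     1.   ]] [[342.8985673    0.         313.44901056]
 [  0.         342.8985673  236.63521741]
 [  0.           0.           1.        ]]
[-0.56, -0.3047, 0.1149] [-0.0022, -0.0002, -0.7759] rows 7.8
```

Call:
play_rows(rows=[[[-0.56, -0.3047, 0.1149, -0.0022, 0, -0.7759], [-0.56, -0.3047, 0.1149, -0.0022, 0, -0.7759], [-0.56, -0.3047, 0.1149, -0.0022, 0, -0.7759], [-0.56, -0.3047, 0.1149, -0.0022, 0, -0.7759], [-0.56, -0.3047, 0.1149, -0.0022, 0, -0.7759], [-0.56, -0.3047, 0.1149, -0.0022, 0, -0.7759], [-0.56, -0.3047, 0.1149, -0.0022, 0, -0.7759], [-0.56, -0.3047, 0.1149, -0.0022, 0, -0.7759], [-0.56, -0.3047, 0.1149, -0.0022, 0, -0.7759], [-0.56, -0.3047, 0.1149, -0.0022, 0, -0.7759], [-0.56, -0.3047, 0.1149, -0.0022, 0, -0.7759], [-0.56, -0.3047, 0.1149, -0.0022, 0, -0.7759], [-0.56, -0.3047, 0.1149, -0.0022, 0, -0.7759], [-0.56, -0.3047, 0.1149, -0.0022, 0, -0.7759]]], claw=0)

```text
clock: 1.37
tool_pos: [0.4593, 0.3016, 0.3475]
eef_rot: [0.034, 0.999, 0.001, 0.0]
contact_force: [-0.5, 0.0, 0.4]
opening: 0.999
finger_force: 0.0
```

Run:
```python
from h import *
im,K,W=snap("wrist","pics/w1.png"); s=get_state(); print(s["tool_pos"],s["q"])
print(proj(K,W,[.472,.303,.039]))
```

```text
[0.45941529 0.30128871 0.34749064] [-0.4689783   0.68104895 -0.32397342  1.85010831  0.33058457  0.66173636
  0.51475707]
[316.57526746 238.97972997]
```

View pics/w1.png

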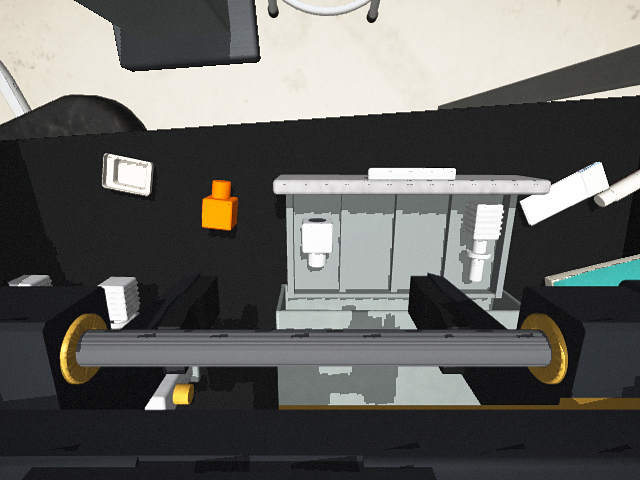

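The wrist view shows the odd cube's top at about (317,237), within 2 px of the prediction. The dividers are at u≈341, 393 and 447.

Run:
```python
from h import *
im,K,W=snap("wrist")
g=cv2.cvtColor(im,cv2.COLOR_BGR2GRAY)
m=(g>215).astype(np.uint8); m[:, :285]=0; m[:,340:]=0; m[:200]=0; m[285:]=0
c=max(cv2.findContours(m,0,2)[0],key=cv2.contourArea); print(cv2.boundingRect(c),cv2.minAreaRect(c))
(x,y,w,h)=cv2.boundingRect(c)
print("row 230 profile",np.where(m[228:245].mean(0)>.5)[0][[0,-1]])
for n,u,v,z in(("cubeL",302,237,.039),("cubeR",332,237,.039),("cube bottomedge(nose side)",317,253,.039),("cube near",317,221,.039),("div3a",341,200,.019),("div3b",341,285,.019),("div2a",394,200,.019),("div2b",393,285,.019),("div1a",450,200,.019),("div1b",446,285,.019),("frontL",275,177,.055),("frontR",548,181,.055)): print(n,ray(K,W,(u,v),z).round(4))
go([.472,.303,.12],-4);go([.472,.303,.045],-4)
cv2.imwrite("pics/c2.png",cv2.resize(im[160:300,260:540],(800,400),interpolation=2))
```

```text
(303, 223, 30, 29) ((317.5, 237.0), (28.0, 29.0), 90.0)
row 230 profile [303 332]
cubeL [0.4695 0.2901 0.039 ]
cubeR [0.4713 0.3162 0.039 ]
cube bottomedge(nose side) [0.485  0.3022 0.039 ]
cube near [0.4562 0.304  0.039 ]
div3a [0.4427 0.327  0.019 ]
div3b [0.5255 0.3231 0.019 ]
div2a [0.4459 0.3749 0.019 ]
div2b [0.529  0.3734 0.019 ]
div1a [0.4494 0.4256 0.019 ]
div1b [0.5325 0.4247 0.019 ]
frontL [0.415  0.2734 0.055 ]
frontR [0.4328 0.4882 0.055 ]
[-0.0245, 0.0053, 0.1608] [0.003, 0.0005, 0.0033] rows 2.0
[-0.0245, 0.0051, 0.3108] [0.003, 0.0005, 0.0033] rows 3.7
```

View pics/c2.png

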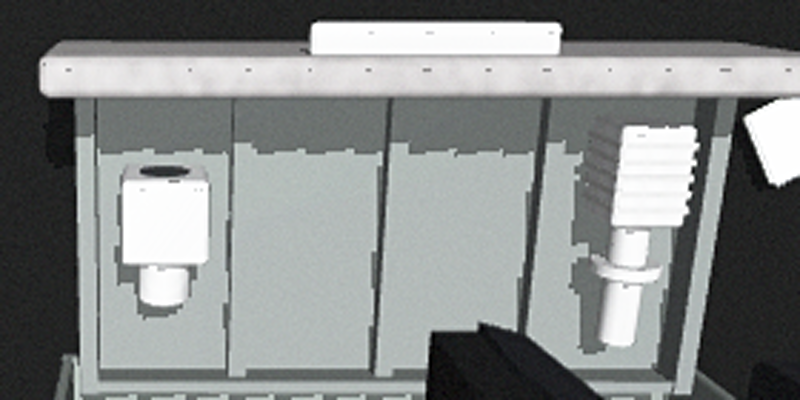

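Call:
play_rows(rows=[[[-0.022, 0.005, 0.16, 0.003, 0, 0.003], [-0.022, 0.005, 0.16, 0.003, 0, 0.003], [-0.022, 0.005, 0.22, 0.003, 0, 0.003], [-0.022, 0.005, 0.26, 0.003, 0, 0.003], [-0.022, 0.005, 0.29, 0.003, 0, 0.003], [-0.022, 0.005, 0.31, 0.003, 0, 0.003], [-0.022, 0.005, 0.31, 0.003, 0, 0.003], [-0.022, 0.005, 0.31, 0.003, 0, 0.003], [-0.022, 0.005, 0.31, 0.003, 0, 0.003], [-0.022, 0.005, 0.31, 0.003, 0, 0.003]]])

```text
clock: 2.3
tool_pos: [0.4717, 0.3025, 0.1935]
eef_rot: [0.036, 0.999, 0.001, 0.001]
contact_force: [-0.2, -0.2, -0.4]
opening: 0.998
finger_force: 0.0
```

Call:
play_rows(rows=[[[0, 0, 0, 0, 0, 0], [0, 0, 0, 0, 0, 0], [0, 0, 0, 0, 0, 0], [0, 0, 0, 0, 0, 0], [0, 0, 0, 0, 0, 0], [0, 0, 0, 0, 0, 0], [0, 0, 0, 0, 0, 0], [0, 0, 0, 0, 0, 0], [0, 0, 0, 0, 0, 0], [0, 0, 0, 0, 0, 0], [0, 0, 0, 0, 0, 0], [0, 0, 0, 0, 0, 0], [0, 0, 0, 0, 0, 0], [0, 0, 0, 0, 0, 0]]], claw=1, squeeze=30)

```text
clock: 3.47
tool_pos: [0.4712, 0.3022, 0.1923]
eef_rot: [0.036, 0.999, -0.0, 0.0]
contact_force: [-0.3, 0.2, -1.0]
opening: 0.303
finger_force: 30.0
```

Run:
```python
from h import *
go([.471,.302,.16],-4);go([.466,-.074,.16],0);go([.466,-.074,.07],0)
```

```text
[0.0004, -0.0005, -0.2295] [-0.0007, 0.0004, -0.0029] rows 2.8
[-0.0432, -0.7513, -0.2292] [-0.0007, 0.0004, -0.1426] rows 9.4
[-0.0431, -0.7512, -0.0492] [-0.0007, 0.0004, -0.1426] rows 9.0
```

Call:
play_rows(rows=[[[0, 0, -0.06, 0, 0, 0], [0, 0, -0.12, 0, 0, 0], [0, 0, -0.18, 0, 0, 0], [0, 0, -0.23, 0, 0, 0], [0, 0, -0.23, 0, 0, 0], [-0.004, -0.07, -0.23, 0, 0, -0.14], [-0.009, -0.14, -0.23, 0, 0, -0.14], [-0.013, -0.21, -0.23, 0, 0, -0.14], [-0.017, -0.28, -0.23, 0, 0, -0.14], [-0.022, -0.35, -0.23, 0, 0, -0.14], [-0.026, -0.42, -0.23, 0, 0, -0.14], [-0.03, -0.49, -0.23, 0, 0, -0.14], [-0.034, -0.56, -0.23, 0, 0, -0.14], [-0.038, -0.63, -0.23, 0, 0, -0.14], [-0.041, -0.7, -0.23, 0, 0, -0.14], [-0.043, -0.751, -0.23, 0, 0, -0.14], [-0.043, -0.751, -0.23, 0, 0, -0.14], [-0.043, -0.751, -0.23, 0, 0, -0.14], [-0.043, -0.751, -0.23, 0, 0, -0.14]]])

```text
clock: 5.05
tool_pos: [0.4659, -0.0733, 0.3071]
eef_rot: [0.0, 1.0, 0.0, -0.0]
contact_force: [1.0, 0.3, -1.1]
opening: 0.304
finger_force: 30.0
```

Run:
```python
from h import *
im,K,W=snap("top")
go([.466,-.074,.041],0)
cv2.imwrite("pics/c3.png",cv2.resize(im[180:330,180:490],(800,387),interpolation=2))
```

```text
[-0.0, -0.0029, 0.2384] [0.0015, 0.0002, 0.0012] rows 2.9
```

View pics/c3.png

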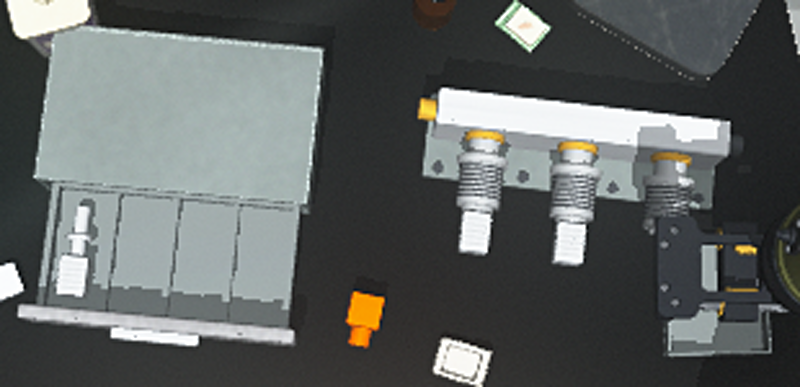

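The odd part is in the grip over the tray, and slot 4 is now empty.

Call:
play_rows(rows=[[[0, -0.003, 0.07, 0.0015, 0, 0], [0, -0.003, 0.13, 0.0015, 0, 0], [0, -0.003, 0.18, 0.0015, 0, 0], [0, -0.003, 0.21, 0.0015, 0, 0], [0, -0.003, 0.225, 0.0015, 0, 0], [0, -0.003, 0.238, 0.0015, 0, 0], [0, -0.003, 0.238, 0.0015, 0, 0], [0, -0.003, 0.238, 0.0015, 0, 0], [0, -0.003, 0.238, 0.0015, 0, 0]]])

```text
clock: 5.85
tool_pos: [0.4663, -0.0753, 0.1892]
eef_rot: [0.001, 1.0, -0.0, 0.001]
contact_force: [-0.4, -0.1, -0.7]
opening: 0.304
finger_force: 30.0
```

Call:
play_rows(rows=[[[0, 0, 0, 0, 0, 0], [0, 0, 0, 0, 0, 0], [0, 0, 0, 0, 0, 0], [0, 0, 0, 0, 0, 0], [0, 0, 0, 0, 0, 0], [0, 0, 0, 0, 0, 0], [0, 0, -0.05, 0, 0, 0], [0, 0, -0.1, 0, 0, 0], [0, 0, -0.16, 0, 0, 0], [0, 0, -0.22, 0, 0, 0], [0, 0, -0.26, 0, 0, 0], [0, 0, -0.26, 0, 0, 0], [0, 0, -0.26, 0, 0, 0]]], claw=0.4)

```text
clock: 6.93
tool_pos: [0.466, -0.0756, 0.3191]
eef_rot: [0.001, 1.0, -0.001, 0.001]
contact_force: [0.5, -0.6, 0.2]
opening: 0.603
finger_force: 0.0
```

Run:
```python
from h import *
im,K,W=snap("wrist"); print(proj(K,W,[.466,-.074,.03]))
im2,K2,W2=snap("top")
# coupler geometry from top view: bright columns
g=cv2.cvtColor(im2,cv2.COLOR_BGR2GRAY)
cv2.imwrite("pics/c4.png",np.hstack([cv2.resize(im2[215:300,340:460],(480,340),interpolation=2),cv2.resize(im[60:300,205:425],(312,340))]))
```

```text
[317.16046569 229.72868267]
```

View pics/c4.png

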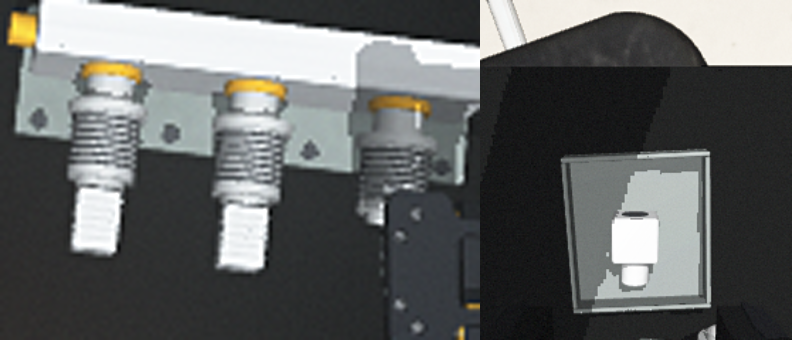

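The odd part lies in the tray. Next I look at coupler b from close by.

Run:
```python
from h import *
go([.49,.09,.18],-4.5)
```

```text
[-0.0485, 0.3309, -0.0193] [-0.0028, -0.0027, 0.1542] rows 4.0
```

Call:
play_rows(rows=[[[-0.0485, 0.331, -0.02, -0.003, -0.003, 0.154], [-0.0485, 0.331, -0.02, -0.003, -0.003, 0.154], [-0.0485, 0.331, -0.02, -0.003, -0.003, 0.154], [-0.0485, 0.331, -0.02, -0.003, -0.003, 0.154], [-0.0485, 0.331, -0.02, -0.003, -0.003, 0.154], [-0.0485, 0.331, -0.02, -0.003, -0.003, 0.154], [-0.0485, 0.331, -0.02, -0.003, -0.003, 0.154], [-0.0485, 0.331, -0.02, -0.003, -0.003, 0.154], [-0.0485, 0.331, -0.02, -0.003, -0.003, 0.154]]], claw=0)

```text
clock: 7.78
tool_pos: [0.4901, 0.0883, 0.3276]
eef_rot: [0.041, 0.999, -0.001, 0.0]
contact_force: [-0.1, -0.3, 0.2]
opening: 0.997
finger_force: 0.0
```

Run:
```python
from h import *
im,K,W=snap("wrist","pics/w2.png"); np.savez("w2.npz",K=K,W=W)
for p in([.529,.128,.055],[.5237,.0524,.055],[.5237-.037,.0524+.003,.0665]): print(proj(K,W,p))
```

```text
[369.42923168 279.16730524]
[273.46366568 280.12580366]
[270.1194383  238.72567167]
```

View pics/w2.png

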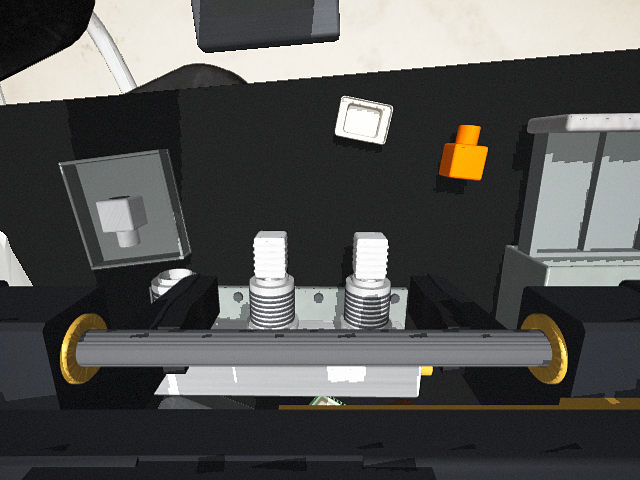

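The wrist view shows the tails of plugs b and a at (270,255) and (371,256), with their sleeves at (272,300) and (366,300). The odd part in the tray is at (120,215).

Run:
```python
from h import *
d=np.load("w2.npz");K,W=d["K"],d["W"]; im=cv2.imread("pics/w2.png");g=cv2.cvtColor(im,6)
for n,u0,u1 in(("b",235,315),("a",335,410)):
    for v in(245,255,265,272,288,300,312,322):
        r=np.where(g[v,u0:u1]>110)[0]+u0
        z=.0665 if v<275 else .0725-.0175  # silhouettes of barrel: axis height
        if v<275: z=.0665
        L,Rr=ray(K,W,(r[0],v),z),ray(K,W,(r[-1]+1,v),z)
        print(n,v,r[0],r[-1],((L+Rr)/2).round(4),"w",np.linalg.norm(L-Rr).round(4))
    c=int((r[0]+r[-1])/2); print([int(x) for x in g[225:250,270 if n=='b' else 371]])
```

```text
b 245 253 285 [0.4914 0.0544 0.0665] w 0.0242
b 255 255 284 [0.4991 0.0539 0.0665] w 0.0222
b 265 254 286 [0.5069 0.0534 0.0665] w 0.0246
b 272 254 285 [0.5124 0.0524 0.0665] w 0.024
b 288 235 312 [0.5304 0.0521 0.055 ] w 0.062
b 300 239 313 [0.5409 0.0529 0.055 ] w 0.0602
b 312 235 314 [0.5514 0.0506 0.055 ] w 0.0649
b 322 246 314 [0.5607 0.054  0.055 ] w 0.0565
[36, 37, 36, 39, 32, 25, 173, 188, 183, 189, 186, 190, 202, 253, 253, 254, 254, 254, 254, 247, 245, 246, 253, 254, 254]
a 245 356 387 [0.4975 0.1293 0.0665] w 0.0235
a 255 356 386 [0.5051 0.1286 0.0665] w 0.0229
a 265 355 386 [0.5129 0.128  0.0665] w 0.0238
a 272 354 386 [0.5185 0.1274 0.0665] w 0.0247
a 288 335 404 [0.5366 0.1282 0.055 ] w 0.0556
a 300 335 406 [0.547  0.1286 0.055 ] w 0.0578
a 312 335 405 [0.5576 0.1278 0.055 ] w 0.0576
a 322 336 404 [0.5666 0.1274 0.055 ] w 0.0564
[41, 35, 32, 38, 39, 36, 27, 185, 186, 183, 180, 183, 188, 191, 250, 253, 254, 253, 254, 253, 253, 248, 247, 252, 254]
```

Run:
```python
from h import *
go([.55,.1253,.13],-5);go([.55,.1253,.061],-5)
```

```text
[-0.1131, 0.0832, 0.1015] [-0.0018, 0.0013, 0.0124] rows 2.1
[-0.113, 0.0833, 0.2395] [-0.0018, 0.0013, 0.0124] rows 3.3
```

Call:
play_rows(rows=[[[-0.113, 0.083, 0.1, -0.002, 0.001, 0.012], [-0.113, 0.083, 0.1, -0.002, 0.001, 0.012], [-0.113, 0.083, 0.1, -0.002, 0.001, 0.012], [-0.113, 0.083, 0.1, -0.002, 0.001, 0.012], [-0.113, 0.083, 0.1, -0.002, 0.001, 0.012], [-0.113, 0.083, 0.1, -0.002, 0.001, 0.012], [-0.113, 0.083, 0.14, -0.002, 0.001, 0.012], [-0.113, 0.083, 0.17, -0.002, 0.001, 0.012], [-0.113, 0.083, 0.2, -0.002, 0.001, 0.012], [-0.113, 0.083, 0.22, -0.002, 0.001, 0.012], [-0.113, 0.083, 0.239, -0.002, 0.001, 0.012], [-0.113, 0.083, 0.239, -0.002, 0.001, 0.012], [-0.113, 0.083, 0.239, -0.002, 0.001, 0.012], [-0.113, 0.083, 0.239, -0.002, 0.001, 0.012]]], claw=0.375)

```text
clock: 9.0
tool_pos: [0.5504, 0.1272, 0.2096]
eef_rot: [0.042, 0.999, 0.001, 0.001]
contact_force: [0.4, 0.1, -0.0]
opening: 0.624
finger_force: 0.0
```

Call:
play_rows(rows=[[[0, 0, 0, 0, 0, 0], [0, 0, 0, 0, 0, 0], [0, 0, 0, 0, 0, 0], [0, 0, 0, 0, 0, 0], [0, 0, 0, 0, 0, 0], [0, 0, 0, 0, 0, 0], [0, 0, 0, 0, 0, 0], [0, 0, 0, 0, 0, 0], [0, 0, 0, 0, 0, 0]]], claw=1, squeeze=45)

```text
clock: 9.75
tool_pos: [0.5503, 0.126, 0.2092]
eef_rot: [0.043, 0.999, -0.0, 0.001]
contact_force: [-0.5, -4.2, 4.9]
opening: 0.392
finger_force: 45.0
```

Call:
play_rows(rows=[[[-0.005, 0, 0, 0, 0, 0], [-0.01, 0, 0, 0, 0, 0], [-0.015, 0, 0, 0, 0, 0], [-0.02, 0, 0, 0, 0, 0], [-0.024, 0, 0, 0, 0, 0], [-0.026, 0, 0, 0, 0, 0], [-0.026, 0, 0, 0, 0, 0], [-0.026, 0, 0, 0, 0, 0], [-0.026, 0, 0, 0, 0, 0], [-0.026, 0, 0, 0, 0, 0], [-0.026, 0, 0, 0, 0, 0]]])

```text
clock: 10.67
tool_pos: [0.56, 0.1254, 0.2091]
eef_rot: [0.042, 0.999, -0.001, -0.003]
contact_force: [-9.9, -3.9, 11.9]
opening: 0.39
finger_force: 45.0
```

Run:
```python
from h import *
im,K,W=snap("wrist")
g=cv2.cvtColor(im,6)
m0=np.array([.530,.127]);x=np.array([.996,-.087])
for back in(37,48): print(back,proj(K,W,[*(m0-x*back/1000),.0665]))
C=np.linalg.inv(W)
u=int(proj(K,W,[*(m0-x*.037),.0665])[0]); print(u,[int(t) for t in g[100:260:4,u]])
```

```text
37 [315.39969257 147.86573114]
48 [315.53946336 114.38570532]
315 [37, 32, 41, 38, 38, 42, 42, 40, 32, 38, 33, 32, 253, 254, 254, 253, 248, 254, 254, 248, 252, 254, 250, 247, 254, 254, 248, 253, 254, 251, 248, 254, 254, 232, 194, 214, 248, 248, 244, 246]
```

The tail's near end is still at v≈148, so the plug is locked: the arm yields, and the sleeve is only about 9.7 mm back. I'll pull further.

Call:
play_rows(rows=[[[-0.003, 0, 0, 0, 0, 0], [-0.006, 0, 0, 0, 0, 0], [-0.008, 0, 0, 0, 0, 0], [-0.008, 0, 0, 0, 0, 0], [-0.008, 0, 0, 0, 0, 0], [-0.008, 0, 0, 0, 0, 0], [-0.008, 0, 0, 0, 0, 0]]])

```text
clock: 11.3
tool_pos: [0.5635, 0.1252, 0.2091]
eef_rot: [0.042, 0.999, -0.001, -0.004]
contact_force: [-9.4, -3.8, 14.7]
opening: 0.392
finger_force: 45.0
```

```bash
cat > tail.py <<'E'
from h import *
import sys
def tail(m0):
    im,K,W=snap("wrist"); g=cv2.cvtColor(im,6); m0=np.array(m0);x=np.array([.996,-.087])
    for back in(37,48):
        p=proj(K,W,[*(m0-x*back/1000),.0665]); print(back,p.round(1))
    u=int(p[0]); v=[v for v in range(60,240) if g[v:v+4,u].min()>220]; print("tail starts v",v[0] if v else None)
tail([float(a) for a in sys.argv[1:3]])
E
python3 tail.py .530 .127
```

```text
37 [315.4 137.9]
48 [315.6 104. ]
tail starts v 105
```

Plug a has jumped free: its tail starts at v=105, against 104 predicted for ejected. I'll let the sleeve forward, release and rise.

Call:
play_rows(rows=[[[0.006, 0, 0, 0, 0, 0], [0.012, 0, 0, 0, 0, 0], [0.018, 0, 0, 0, 0, 0], [0.024, 0, 0, 0, 0, 0], [0.029, 0, 0, 0, 0, 0], [0.033, 0, 0, 0, 0, 0], [0.033, 0, 0, 0, 0, 0], [0.033, 0, 0, 0, 0, 0]]])

```text
clock: 12.02
tool_pos: [0.5505, 0.1261, 0.2092]
eef_rot: [0.043, 0.999, -0.001, 0.0]
contact_force: [-1.8, -5.9, 8.5]
opening: 0.396
finger_force: 45.0
```

Call:
play_rows(rows=[[[0, 0, 0, 0, 0, 0], [0, 0, 0, 0, 0, 0], [0, 0, 0, 0, 0, 0], [0, 0, 0, 0, 0, 0], [0, 0, 0, 0, 0, 0], [0, 0, -0.05, 0, 0, 0], [0, 0, -0.11, 0, 0, 0], [0, 0, -0.14, 0, 0, 0], [0.05, 0, -0.14, 0, 0, 0], [0.1, 0, -0.14, 0, 0, 0], [0.1, 0, -0.14, 0, 0, 0], [0.1, 0, -0.14, 0, 0, 0]]], claw=0.375)

```text
clock: 13.02
tool_pos: [0.4998, 0.1317, 0.279]
eef_rot: [0.041, 0.999, 0.001, 0.0]
contact_force: [0.1, 0.7, -0.0]
opening: 0.622
finger_force: 0.0
```

```bash
python3 tail.py .530 .127
python3 - <<'E'
from h import *
go([.498,.130,.072],-5)
im,K,W=snap("wrist","pics/w3.png")
E
```

```text
37 [311.4 251.2]
48 [311.5 233.1]
tail starts v 84
[0.006, -0.0039, 0.1198] [0.0037, 0.0037, 0.0073] rows 1.4
```

View pics/w3.png

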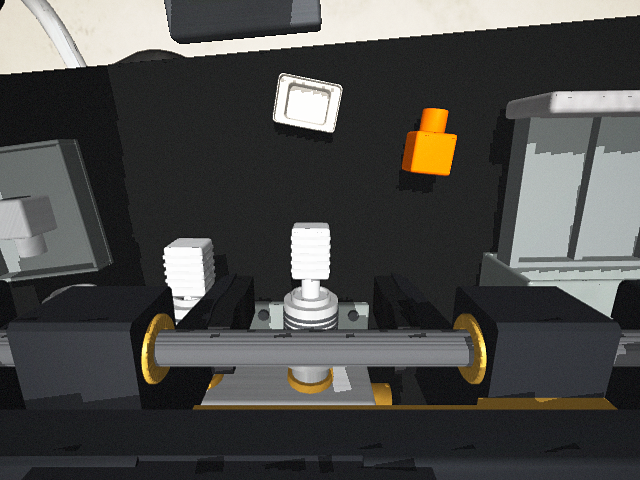

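Plug a is ejected (tail centre about (311,252)), with its neck showing and the sleeve home. I'll descend and grip.

Call:
play_rows(rows=[[[0.006, -0.004, 0.06, 0.004, 0.004, 0.007], [0.006, -0.004, 0.09, 0.004, 0.004, 0.007], [0.006, -0.004, 0.11, 0.004, 0.004, 0.007], [0.006, -0.004, 0.12, 0.004, 0.004, 0.007], [0.006, -0.004, 0.12, 0.004, 0.004, 0.007], [0.006, -0.004, 0.12, 0.004, 0.004, 0.007], [0.006, -0.004, 0.12, 0.004, 0.004, 0.007]]])

```text
clock: 13.7
tool_pos: [0.4982, 0.1298, 0.2194]
eef_rot: [0.044, 0.999, 0.0, 0.0]
contact_force: [0.8, -0.2, 0.1]
opening: 0.631
finger_force: 0.0
```

Call:
play_rows(rows=[[[0, 0, 0, 0, 0, 0], [0, 0, 0, 0, 0, 0], [0, 0, 0, 0, 0, 0], [0, 0, 0, 0, 0, 0], [0, 0, 0, 0, 0, 0], [0, 0, 0, 0, 0, 0], [0, 0, 0, 0, 0, 0], [0, 0, 0, 0, 0, 0], [0, 0, 0, 0, 0, 0], [0, 0, 0, 0, 0, 0]]], claw=1, squeeze=30)

```text
clock: 14.53
tool_pos: [0.4977, 0.1297, 0.2189]
eef_rot: [0.044, 0.999, -0.0, -0.0]
contact_force: [0.2, 0.3, 1.1]
opening: 0.255
finger_force: 29.9
```

Call:
play_rows(rows=[[[0.012, 0, 0, 0, 0, 0], [0.024, 0, 0, 0, 0, 0], [0.036, 0, 0, 0, 0, 0], [0.048, 0, 0, 0, 0, 0], [0.06, 0, 0, 0, 0, 0], [0.072, 0, 0, 0, 0, 0], [0.084, 0, 0, 0, 0, 0], [0.09, 0, 0, 0, 0, 0], [0.09, 0, 0, 0, 0, 0], [0.09, 0, -0.05, 0, 0, 0], [0.09, 0, -0.11, 0, 0, 0], [0.09, 0, -0.17, 0, 0, 0], [0.09, 0, -0.17, 0, 0, 0]]])

```text
clock: 15.62
tool_pos: [0.4543, 0.134, 0.3079]
eef_rot: [0.044, 0.999, 0.001, 0.003]
contact_force: [-0.2, 0.6, -0.2]
opening: 0.258
finger_force: 29.9
```

Run:
```python
from h import *
go([.464,.396,.157],-4);go([.464,.396,.042],-4)
```

```text
[0.0272, 0.5237, 0.0094] [0.0064, 0.0126, -0.038] rows 6.3
[0.0286, 0.523, 0.2394] [0.0064, 0.0126, -0.038] rows 6.9
```

Call:
play_rows(rows=[[[0.003, 0.06, 0, 0.006, 0.012, -0.038], [0.007, 0.13, 0, 0.006, 0.012, -0.038], [0.01, 0.2, 0, 0.006, 0.012, -0.038], [0.014, 0.27, 0, 0.006, 0.012, -0.038], [0.017, 0.34, 0, 0.006, 0.012, -0.038], [0.021, 0.41, 0, 0.006, 0.012, -0.038], [0.025, 0.48, 0.0, 0.006, 0.012, -0.038], [0.028, 0.523, 0.009, 0.006, 0.012, -0.038], [0.028, 0.523, 0.009, 0.006, 0.012, -0.038], [0.028, 0.523, 0.009, 0.006, 0.012, -0.038], [0.028, 0.523, 0.009, 0.006, 0.012, -0.038]]])

```text
clock: 16.53
tool_pos: [0.4621, 0.394, 0.2984]
eef_rot: [0.035, 0.999, -0.003, -0.004]
contact_force: [-0.8, -0.6, -1.6]
opening: 0.257
finger_force: 29.9
```

Run:
```python
from h import *
s=get_state(); print(s["tool_pos"],s["opening"])
im,K,W=snap("top"); go([.464,.396,.042],-4)
im2,K2,W2=snap("wrist")
cv2.imwrite("pics/c5.png",np.vstack([cv2.resize(im[180:330,180:340],(480,450)),cv2.resize(im2[100:300,160:500],(480,150*480//340))])[:600])
```

```text
[0.46212482 0.39404287 0.29842363] 0.2573971546736073
[-0.0044, 0.0064, 0.2193] [-0.0121, -0.0137, -0.0014] rows 2.6
```

View pics/c5.png

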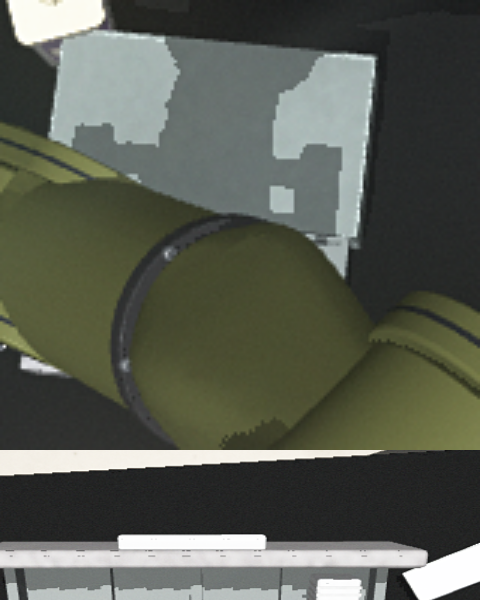

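The arm hides the drawer in the top view; the wrist strip shows the drawer unmoved. The grip still reads 22.6 mm, so I'll lower into slot 2.

Call:
play_rows(rows=[[[-0.004, 0.004, 0.06, -0.006, -0.006, 0], [-0.004, 0.004, 0.11, -0.006, -0.006, 0], [-0.004, 0.004, 0.15, -0.006, -0.006, 0], [-0.004, 0.004, 0.18, -0.006, -0.006, 0], [-0.004, 0.004, 0.2, -0.006, -0.006, 0], [-0.004, 0.004, 0.21, -0.006, -0.006, 0], [-0.004, 0.004, 0.216, -0.006, -0.006, 0], [-0.004, 0.004, 0.219, -0.006, -0.006, 0], [-0.004, 0.004, 0.219, -0.006, -0.006, 0], [-0.004, 0.004, 0.219, -0.006, -0.006, 0]]])

```text
clock: 17.47
tool_pos: [0.4636, 0.3967, 0.1908]
eef_rot: [0.035, 0.999, 0.0, -0.001]
contact_force: [-0.4, -1.2, 2.7]
opening: 0.259
finger_force: 29.9
```

Call:
play_rows(rows=[[[0, 0, 0, 0, 0, 0], [0, 0, 0, 0, 0, 0], [0, 0, 0, 0, 0, 0], [0, 0, 0, 0, 0, 0], [0, 0, 0, 0, 0, 0], [0, 0, -0.03, 0, 0, 0], [0, 0, -0.07, 0, 0, 0], [0, 0, -0.13, 0, 0, 0], [0, 0, -0.19, 0, 0, 0], [0, 0, -0.25, 0, 0, 0], [0, -0.05, -0.28, 0, 0, 0], [0, -0.05, -0.28, 0, 0, 0], [0, -0.05, -0.28, 0, 0, 0]]], claw=0.59)

```text
clock: 18.55
tool_pos: [0.4626, 0.3708, 0.3305]
eef_rot: [0.035, 0.999, -0.0, -0.001]
contact_force: [-0.5, 0.3, -0.7]
opening: 0.409
finger_force: 0.0
```

Run:
```python
from h import *
im,K,W=snap("wrist","pics/w4.png"); np.savez("w4.npz",K=K,W=W)
go([.543,.0507,.17],-5); print(get_state()["tool_pos"])
```

```text
[-0.206, -0.6291, 0.0247] [-0.001, -0.0075, 0.0355] rows 7.9
[0.46215673 0.3716466  0.32959541]
```

View pics/w4.png

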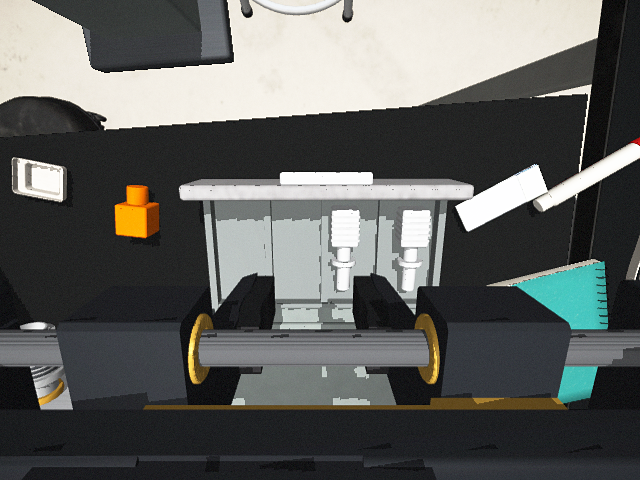

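Plug a lies lengthways in slot 2 (tail about (345,227), nose about (344,282)), clear of the dividers. Now coupler b.

Call:
play_rows(rows=[[[-0.02, -0.07, 0, 0, -0.004, 0.035], [-0.04, -0.14, 0, 0, -0.004, 0.035], [-0.06, -0.21, 0, 0, -0.004, 0.035], [-0.085, -0.28, 0, 0, -0.004, 0.035], [-0.11, -0.35, 0, 0, -0.004, 0.035], [-0.135, -0.42, 0, 0, -0.004, 0.035], [-0.16, -0.49, 0, 0, -0.004, 0.035], [-0.18, -0.56, 0, 0, -0.004, 0.035], [-0.206, -0.629, 0.025, 0, -0.004, 0.035], [-0.206, -0.629, 0.025, 0, -0.004, 0.035], [-0.206, -0.629, 0.025, 0, -0.004, 0.035], [-0.206, -0.629, 0.025, 0, -0.004, 0.035], [-0.206, -0.629, 0.025, 0, -0.004, 0.035]]], claw=0.375)

```text
clock: 19.68
tool_pos: [0.543, 0.0533, 0.3166]
eef_rot: [0.042, 0.999, 0.001, -0.001]
contact_force: [-0.4, 0.1, 0.2]
opening: 0.625
finger_force: 0.0
```

Run:
```python
from h import *
go([.543,.0507,.061],-5)
```

```text
[-0.0011, -0.0054, 0.2171] [0.0024, -0.0052, 0.0082] rows 2.6
```

Call:
play_rows(rows=[[[0, -0.004, 0.06, 0.002, -0.002, 0.004], [0, -0.004, 0.11, 0.002, -0.002, 0.004], [0, -0.004, 0.15, 0.002, -0.002, 0.004], [0, -0.004, 0.18, 0.002, -0.002, 0.004], [0, -0.004, 0.2, 0.002, -0.002, 0.004], [0, -0.004, 0.217, 0.002, -0.002, 0.004], [0, -0.004, 0.217, 0.002, -0.002, 0.004], [0, -0.004, 0.217, 0.002, -0.002, 0.004], [0, -0.004, 0.217, 0.002, -0.002, 0.004]]])

```text
clock: 20.43
tool_pos: [0.5431, 0.0494, 0.2092]
eef_rot: [0.044, 0.999, -0.0, 0.0]
contact_force: [0.0, 0.3, -1.4]
opening: 0.625
finger_force: 0.0
```

Call:
play_rows(rows=[[[0, 0, 0, 0, 0, 0], [0, 0, 0, 0, 0, 0], [0, 0, 0, 0, 0, 0], [0, 0, 0, 0, 0, 0], [0, 0, 0, 0, 0, 0], [0, 0, 0, 0, 0, 0], [0, 0, 0, 0, 0, 0], [0, 0, 0, 0, 0, 0], [0, 0, 0, 0, 0, 0]]], claw=1, squeeze=45)

```text
clock: 21.18
tool_pos: [0.5431, 0.05, 0.2089]
eef_rot: [0.044, 0.999, 0.0, 0.0]
contact_force: [-0.0, 4.3, 5.5]
opening: 0.397
finger_force: 45.0
```

Call:
play_rows(rows=[[[-0.006, 0, 0, 0, 0, 0], [-0.012, 0, 0, 0, 0, 0], [-0.018, 0, 0, 0, 0, 0], [-0.024, 0, 0, 0, 0, 0], [-0.03, 0, 0, 0, 0, 0], [-0.034, 0, 0, 0, 0, 0], [-0.034, 0, 0, 0, 0, 0], [-0.034, 0, 0, 0, 0, 0], [-0.034, 0, 0, 0, 0, 0], [-0.034, 0, 0, 0, 0, 0], [-0.034, 0, 0, 0, 0, 0]]])

```text
clock: 22.1
tool_pos: [0.5565, 0.0491, 0.2088]
eef_rot: [0.043, 0.999, -0.001, -0.004]
contact_force: [-10.3, 4.7, 15.2]
opening: 0.397
finger_force: 45.0
```

```bash
python3 tail.py .523 .0524
```

```text
37 [318.7 137.9]
48 [318.9 103.9]
tail starts v 105
```

Plug b has jumped free too (v=105 against 104 predicted). I'll return the sleeve and release.

Call:
play_rows(rows=[[[0.006, 0, 0, 0, 0, 0], [0.012, 0, 0, 0, 0, 0], [0.018, 0, 0, 0, 0, 0], [0.024, 0, 0, 0, 0, 0], [0.029, 0, 0, 0, 0, 0], [0.033, 0, 0, 0, 0, 0], [0.033, 0, 0, 0, 0, 0], [0.033, 0, 0, 0, 0, 0]]])

```text
clock: 22.82
tool_pos: [0.5433, 0.05, 0.2089]
eef_rot: [0.044, 0.999, 0.0, -0.0]
contact_force: [-0.9, 3.1, 6.8]
opening: 0.39
finger_force: 45.0
```

Call:
play_rows(rows=[[[0, 0, 0, 0, 0, 0], [0, 0, 0, 0, 0, 0], [0, 0, 0, 0, 0, 0], [0, 0, 0, 0, 0, 0], [0, 0, 0, 0, 0, 0], [0, 0, -0.05, 0, 0, 0], [0, 0, -0.11, 0, 0, 0], [0, 0, -0.14, 0, 0, 0], [0.05, 0, -0.14, 0, 0, 0], [0.1, 0, -0.14, 0, 0, 0], [0.1, 0, -0.14, 0, 0, 0], [0.1, 0, -0.14, 0, 0, 0]]], claw=0.375)

```text
clock: 23.82
tool_pos: [0.4926, 0.0534, 0.2786]
eef_rot: [0.044, 0.999, -0.001, -0.001]
contact_force: [1.1, 0.2, 0.5]
opening: 0.625
finger_force: 0.0
```

Run:
```python
from h import *
im,K,W=snap("wrist","pics/w5.png"); g=cv2.cvtColor(im,6)
go([.491,.055,.072],-5)
p=proj(K,W,[.491,.055,.0665]); print(p)
u,v=map(int,p)
r=np.where(g[v,u-40:u+40]>110)[0]+u-40; print(r[0],r[-1]); c=np.where(g[v-50:v+50,u]>235)[0]+v-50; print(c[0],c[-1])
```

```text
[0.0058, 0.0028, 0.1191] [-0.0036, -0.0007, -0.0017] rows 1.4
[318.71401511 259.93205022]
297 336
232 308
```

Call:
play_rows(rows=[[[0.006, 0.002, 0.06, -0.002, 0, 0], [0.006, 0.002, 0.09, -0.002, 0, 0], [0.006, 0.002, 0.11, -0.002, 0, 0], [0.006, 0.002, 0.119, -0.002, 0, 0], [0.006, 0.002, 0.119, -0.002, 0, 0], [0.006, 0.002, 0.119, -0.002, 0, 0], [0.006, 0.002, 0.119, -0.002, 0, 0]]])

```text
clock: 24.45
tool_pos: [0.4912, 0.0547, 0.2194]
eef_rot: [0.044, 0.999, -0.0, 0.0]
contact_force: [-0.9, -0.8, -0.7]
opening: 0.628
finger_force: 0.0
```

Call:
play_rows(rows=[[[0, 0, 0, 0, 0, 0], [0, 0, 0, 0, 0, 0], [0, 0, 0, 0, 0, 0], [0, 0, 0, 0, 0, 0], [0, 0, 0, 0, 0, 0], [0, 0, 0, 0, 0, 0], [0, 0, 0, 0, 0, 0], [0, 0, 0, 0, 0, 0], [0, 0, 0, 0, 0, 0], [0, 0, 0, 0, 0, 0]]], claw=1, squeeze=30)

```text
clock: 25.28
tool_pos: [0.4906, 0.0547, 0.219]
eef_rot: [0.044, 0.999, -0.0, -0.0]
contact_force: [-0.1, -0.5, 1.0]
opening: 0.257
finger_force: 30.0
```

Call:
play_rows(rows=[[[0.012, 0, 0, 0, 0, 0], [0.024, 0, 0, 0, 0, 0], [0.036, 0, 0, 0, 0, 0], [0.048, 0, 0, 0, 0, 0], [0.06, 0, 0, 0, 0, 0], [0.072, 0, 0, 0, 0, 0], [0.084, 0, 0, 0, 0, 0], [0.09, 0, 0, 0, 0, 0], [0.09, 0, 0, 0, 0, 0], [0.09, 0, -0.05, 0, 0, 0], [0.09, 0, -0.11, 0, 0, 0], [0.09, 0, -0.17, 0, 0, 0], [0.09, 0, -0.17, 0, 0, 0], [0.09, 0, -0.17, 0, 0, 0]]])

```text
clock: 26.45
tool_pos: [0.4465, 0.0585, 0.3052]
eef_rot: [0.045, 0.999, 0.0, 0.001]
contact_force: [-0.5, -0.1, -0.7]
opening: 0.255
finger_force: 30.0
```

Run:
```python
from h import *
go([.459,.302,.157],-4)
```

```text
[0.0186, 0.4873, 0.0028] [0.0019, 0.0057, -0.0393] rows 5.8
```

Call:
play_rows(rows=[[[0.003, 0.06, 0, 0.002, 0.006, -0.038], [0.006, 0.13, 0, 0.002, 0.006, -0.038], [0.009, 0.2, 0, 0.002, 0.006, -0.038], [0.012, 0.27, 0, 0.002, 0.006, -0.038], [0.014, 0.34, 0, 0.002, 0.006, -0.038], [0.016, 0.41, 0, 0.002, 0.006, -0.038], [0.018, 0.46, 0.003, 0.002, 0.006, -0.038], [0.0186, 0.487, 0.003, 0.002, 0.006, -0.038], [0.0186, 0.487, 0.003, 0.002, 0.006, -0.038], [0.0186, 0.487, 0.003, 0.002, 0.006, -0.038], [0.0186, 0.487, 0.003, 0.002, 0.006, -0.038], [0.0186, 0.487, 0.003, 0.002, 0.006, -0.038]]])

```text
clock: 27.45
tool_pos: [0.4584, 0.2996, 0.302]
eef_rot: [0.036, 0.999, -0.002, -0.002]
contact_force: [0.4, -0.6, -1.1]
opening: 0.259
finger_force: 30.0
```

Run:
```python
from h import *
go([.459,.3025,.045],-4)
im,K,W=snap("wrist","pics/w6.png")
for p in ([.459,.3025,.157],[.425,.38,.055]): print(proj(K,W,p))
```

```text
[-0.0017, 0.0069, 0.22] [-0.0088, -0.0085, -0.0048] rows 2.6
[325.20818609 319.54802126]
[434.45010876 190.11204175]
```

View pics/w6.png

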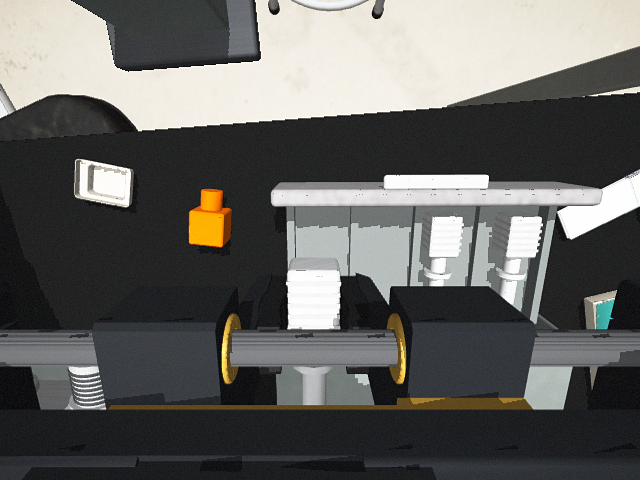

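Plug b hangs straight in the grip (tail about (313,298)) above slot 4, which is empty (u 295–350).

Call:
play_rows(rows=[[[-0.002, 0.005, 0.06, -0.004, -0.004, -0.003], [-0.002, 0.005, 0.11, -0.004, -0.004, -0.003], [-0.002, 0.005, 0.15, -0.004, -0.004, -0.003], [-0.002, 0.005, 0.18, -0.004, -0.004, -0.003], [-0.002, 0.005, 0.2, -0.004, -0.004, -0.003], [-0.002, 0.005, 0.21, -0.004, -0.004, -0.003], [-0.002, 0.005, 0.215, -0.004, -0.004, -0.003], [-0.002, 0.005, 0.219, -0.004, -0.004, -0.003], [-0.002, 0.005, 0.219, -0.004, -0.004, -0.003], [-0.002, 0.005, 0.219, -0.004, -0.004, -0.003]]])

```text
clock: 28.33
tool_pos: [0.4591, 0.3045, 0.1936]
eef_rot: [0.034, 0.999, 0.001, -0.0]
contact_force: [0.4, 0.3, -0.5]
opening: 0.255
finger_force: 30.0
```

Call:
play_rows(rows=[[[0, 0, 0, 0, 0, 0], [0, 0, 0, 0, 0, 0], [0, 0, 0, 0, 0, 0], [0, 0, 0, 0, 0, 0], [0, 0, 0, 0, 0, 0], [0, 0, 0, 0, 0, 0], [0, 0, -0.03, 0, 0, 0], [0, 0, -0.07, 0, 0, 0], [0, 0, -0.13, 0, 0, 0], [0, 0, -0.19, 0, 0, 0], [0, 0, -0.25, 0, 0, 0], [0, 0, -0.28, 0, 0, 0], [0, 0, -0.28, 0, 0, 0], [0, 0, -0.28, 0, 0, 0]]], claw=0.55)

```text
clock: 29.5
tool_pos: [0.4592, 0.3042, 0.3334]
eef_rot: [0.034, 0.999, 0.001, -0.0]
contact_force: [-0.3, 0.2, -0.7]
opening: 0.446
finger_force: 0.0
```

Run:
```python
from h import *
im,K,W=snap("wrist","pics/w7.png"); np.savez("w7.npz",K=K,W=W)
```

```text
(no output)
```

View pics/w7.png

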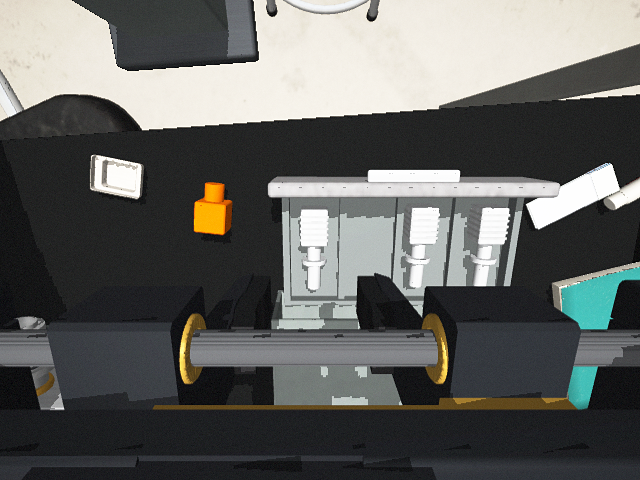

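All three plugs lie in slots 1, 2 and 4, and slot 3 is empty. Next I shut the drawer with closed fingers.

Run:
```python
from h import *
d=np.load("w7.npz")
for uv in((330,181),(414,170),(500,181)): print(ray(d["K"],d["W"],uv,.055).round(4))
go([.37,.384,.14],-4);go([.37,.384,.049],-4)
```

```text
[0.4191 0.3187 0.055 ]
[0.4152 0.3813 0.055 ]
[0.4278 0.4457 0.055 ]
[0.188, 0.1477, 0.0912] [-0.0003, -0.0045, 0.0038] rows 3.1
[0.1876, 0.1477, 0.2732] [-0.0003, -0.0045, 0.0038] rows 4.4
```

Call:
play_rows(rows=[[[0.188, 0.148, 0.0, 0, 0, 0], [0.188, 0.148, 0.0, 0, 0, 0], [0.188, 0.148, 0.0, 0, 0, 0], [0.188, 0.148, 0.09, 0, 0, 0], [0.188, 0.148, 0.09, 0, 0, 0], [0.188, 0.148, 0.09, 0, 0, 0], [0.188, 0.148, 0.14, 0, 0, 0], [0.188, 0.148, 0.19, 0, 0, 0], [0.188, 0.148, 0.23, 0, 0, 0], [0.188, 0.148, 0.26, 0, 0, 0], [0.188, 0.148, 0.273, 0, 0, 0], [0.188, 0.148, 0.273, 0, 0, 0], [0.188, 0.148, 0.273, 0, 0, 0], [0.188, 0.148, 0.273, 0, 0, 0]]], claw=1)

```text
clock: 30.72
tool_pos: [0.3707, 0.3846, 0.1977]
eef_rot: [0.034, 0.999, 0.001, -0.0]
contact_force: [-0.2, -0.8, 0.1]
opening: 0.004
finger_force: 0.0
```

Call:
play_rows(rows=[[[-0.015, 0, 0, 0, 0, 0], [-0.03, 0, 0, 0, 0, 0], [-0.045, 0, 0, 0, 0, 0], [-0.06, 0, 0, 0, 0, 0], [-0.072, 0, 0, 0, 0, 0], [-0.084, 0, 0, 0, 0, 0], [-0.096, 0, 0, 0, 0, 0], [-0.108, 0, 0, 0, 0, 0], [-0.12, 0, 0, 0, 0, 0], [-0.132, 0, 0, 0, 0, 0], [-0.144, 0, 0, 0, 0, 0], [-0.156, 0, 0, 0, 0, 0], [-0.168, 0, 0, 0, 0, 0], [-0.18, 0, 0, 0, 0, 0], [-0.192, 0, 0, 0, 0, 0], [-0.204, 0, 0, 0, 0, 0], [-0.216, 0, 0, 0, 0, 0], [-0.228, 0, 0, 0, 0, 0], [-0.24, 0, 0, 0, 0, 0], [-0.24, 0, 0, 0, 0, 0]]])

```text
clock: 32.38
tool_pos: [0.4918, 0.376, 0.1964]
eef_rot: [0.035, 0.999, 0.001, 0.0]
contact_force: [0.0, 0.0, -0.5]
opening: 0.008
finger_force: 0.0
```

Call:
play_rows(rows=[[[-0.006, 0, 0, 0, 0, 0], [-0.012, 0, 0, 0, 0, 0], [-0.018, 0, 0, 0, 0, 0], [-0.024, 0, 0, 0, 0, 0], [-0.024, 0, 0, 0, 0, 0]]])

```text
clock: 32.8
tool_pos: [0.5025, 0.3756, 0.1964]
eef_rot: [0.034, 0.999, 0.001, -0.0]
contact_force: [0.3, 0.1, -0.4]
opening: 0.004
finger_force: 0.0
```

Call:
play_rows(rows=[[[-0.006, 0, 0, 0, 0, 0], [-0.012, 0, 0, 0, 0, 0], [-0.018, 0, 0, 0, 0, 0], [-0.018, 0, 0, 0, 0, 0]]])

```text
clock: 33.13
tool_pos: [0.5066, 0.3759, 0.1963]
eef_rot: [0.033, 0.999, -0.001, -0.005]
contact_force: [-12.5, -1.1, 8.7]
opening: 0.005
finger_force: 6.1
```

Run:
```python
from h import *
im,K,W=snap("wrist","pics/w8.png"); s=get_state()
print(s["tool_pos"],s["contact_force"])
x=np.array([.9976,-.07])
for d in(0,.02,.04,.1): print(d,proj(K,W,[*(np.array([.425,.379])+x*d),.055]))
```

```text
[0.50654518 0.37583535 0.19625044] [-12.54482525  -0.73947465   8.29239935]
0 [311.07463752 105.01589753]
0.02 [310.89616117 166.02008196]
0.04 [310.73202178 222.12381756]
0.1 [310.31020781 366.30212479]
```

View pics/w8.png

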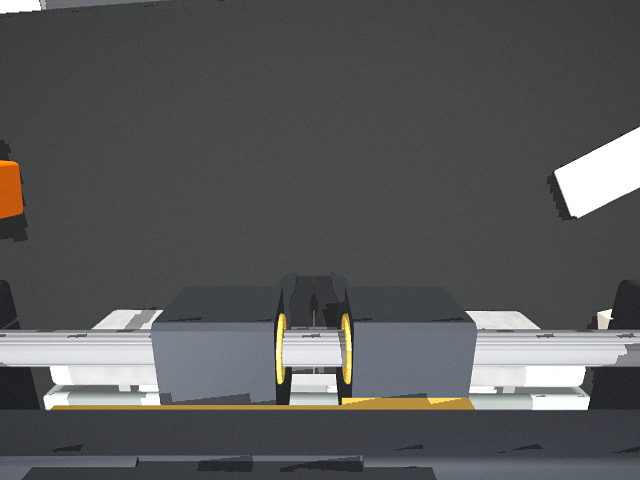

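A 12.5 N stop right where shut is expected: the drawer panel meets the cabinet. I'll back off, rise and check with numbers only (14 pictures used).

Call:
play_rows(rows=[[[-0.003, 0, 0, 0, 0, 0], [-0.005, 0, 0, 0, 0, 0], [-0.005, 0, 0, 0, 0, 0], [0.02, 0, 0, 0, 0, 0], [0.05, 0, 0, 0, 0, 0], [0.1, 0, 0, 0, 0, 0], [0.14, 0, 0, 0, 0, 0], [0.14, 0, -0.07, 0, 0, 0], [0.14, 0, -0.14, 0, 0, 0], [0.14, 0, -0.22, 0, 0, 0], [0.14, 0, -0.3, 0, 0, 0], [0.14, 0, -0.36, 0, 0, 0], [0.14, -0.06, -0.36, 0, 0, 0], [0.14, -0.13, -0.36, 0, 0, 0], [0.14, -0.2, -0.36, 0, 0, 0], [0.14, -0.27, -0.36, 0, 0, 0], [0.14, -0.34, -0.36, 0, 0, 0], [0.14, -0.4, -0.36, 0, 0, 0], [0.14, -0.4, -0.36, 0, 0, 0]]])

```text
clock: 34.77
tool_pos: [0.4276, 0.1732, 0.3761]
eef_rot: [0.038, 0.999, -0.003, -0.002]
contact_force: [-0.9, -0.6, -0.2]
opening: 0.005
finger_force: 0.0
```

Run:
```python
from h import *
im,K,W=snap("top","pics/t9.png"); g=cv2.cvtColor(im,6).astype(int); g0=cv2.cvtColor(cv2.imread("pics/top0.png"),6).astype(int)
x=np.array([.9976,-.07]); 
for nm,dy in(("L",.08),("R",-.08)):
    o=np.array([.428,.379])+np.array([.07,.9976])*dy
    for d in range(60,130,5):
        p=proj(K,W,[*(o+x*d/1000),.055]); u,v=p.round().astype(int); print(nm,d,u,v,g[v,u],end=' | ')
    print()
# tray: bright blobs
m=(g[265:325,430:485]>225).astype(np.uint8)
for c in cv2.findContours(m,0,2)[0]:
    if cv2.contourArea(c)>15:
        b=cv2.boundingRect(c); print(b,ray(K,W,(b[0]+430+b[2]/2,b[1]+265+b[3]/2),.03).round(3))
# moved things: difference outside known regions
d=(abs(g-g0)>60).astype(np.uint8); d=cv2.morphologyEx(d,cv2.MORPH_OPEN,np.ones((3,3)))
for c in cv2.findContours(d,0,2)[0]:
    if cv2.contourArea(c)>20: print("diff",cv2.boundingRect(c))
s=get_state(); print(s["tool_pos"],s["contact_force"])
```

```text
L 60 206 274 47 | L 65 206 272 46 | L 70 206 270 46 | L 75 207 267 49 | L 80 207 265 46 | L 85 207 262 49 | L 90 208 260 49 | L 95 208 258 117 | L 100 208 255 212 | L 105 208 253 212 | L 110 209 251 109 | L 115 209 248 177 | L 120 209 246 176 | L 125 210 243 178 | 
R 60 283 282 43 | R 65 283 279 45 | R 70 283 277 46 | R 75 283 275 44 | R 80 284 272 46 | R 85 284 270 49 | R 90 284 267 46 | R 95 285 265 118 | R 100 285 263 198 | R 105 285 260 214 | R 110 285 258 106 | R 115 286 256 179 | R 120 286 253 180 | R 125 286 251 181 | 
diff (630, 470, 10, 10)
diff (611, 452, 8, 16)
diff (629, 450, 10, 19)
diff (618, 436, 12, 32)
diff (0, 379, 183, 101)
diff (38, 354, 21, 11)
diff (554, 352, 69, 27)
diff (416, 347, 214, 133)
diff (381, 339, 20, 20)
diff (339, 303, 27, 23)
diff (316, 294, 12, 18)
diff (438, 275, 37, 38)
diff (395, 266, 12, 17)
diff (434, 265, 10, 6)
diff (359, 262, 11, 15)
diff (187, 260, 108, 54)
diff (200, 259, 15, 36)
diff (384, 257, 9, 8)
diff (336, 257, 20, 25)
diff (365, 256, 7, 6)
diff (193, 250, 26, 7)
diff (385, 247, 8, 6)
diff (433, 246, 23, 15)
diff (358, 240, 16, 4)
diff (363, 231, 9, 8)
diff (391, 230, 12, 4)
diff (428, 224, 35, 23)
diff (351, 215, 30, 16)
diff (194, 198, 110, 56)
[0.42806993 0.17655742 0.3764333 ] [1.37363711 0.63126402 0.14170351]
```

The panel now ends flush against the cabinet (95–109 mm on both sides, cabinet face right behind). Last check: the odd part in the tray, by wrist camera.

Call:
play_rows(rows=[[[-0.05, -0.06, 0, 0, 0, 0], [-0.05, -0.13, 0, 0, 0, 0], [-0.05, -0.2, 0, 0, 0, 0], [-0.05, -0.27, 0, 0, 0, 0], [-0.05, -0.34, 0, 0, 0, 0], [-0.05, -0.41, 0, 0, 0, 0], [-0.05, -0.48, 0, 0, 0, 0], [-0.05, -0.5, 0, 0, 0, 0], [-0.05, -0.5, 0, 0, 0, 0], [-0.05, -0.5, 0, 0, 0, 0]]])

```text
clock: 35.65
tool_pos: [0.4365, -0.0701, 0.3764]
eef_rot: [0.034, 0.999, 0.001, 0.0]
contact_force: [0.3, 0.1, 0.1]
opening: 0.007
finger_force: 0.0
```

Run:
```python
from h import *
im,K,W=snap("wrist"); g=cv2.cvtColor(im,6)
tc=[proj(K,W,[.468+a*.047,-.074+b*.042,.02]) for a,b in((1,1),(1,-1),(-1,-1),(-1,1))]; print(np.round(tc))
q=np.array(tc); u0,v0=q.min(0).astype(int);u1,v1=q.max(0).astype(int)
for t in(180,215):
  m=(g>t).astype(np.uint8); M=np.zeros_like(m); M[v0:v1,u0:u1]=1; m*=M
  for c in cv2.findContours(m,0,2)[0]:
    if cv2.contourArea(c)>100: b=cv2.boundingRect(c); print(t,b,ray(K,W,(b[0]+b[2]/2,b[1]+b[3]/2),.03).round(3))
im,K,W=snap("top"); h=cv2.cvtColor(im,40); h0=cv2.cvtColor(cv2.imread("pics/top0.png"),40)
for x in(h0,h):
  m=cv2.inRange(x[290:320,300:340],(8,200,150),(22,255,255)); print("orange",np.argwhere(m).mean(0))
g=[cv2.cvtColor(i,6)[303:335,340:375]>140 for i in (cv2.imread("pics/top0.png"),im)]; print([np.argwhere(m).mean(0) for m in g])
```

```text
[[355. 284.]
 [276. 290.]
 [266. 202.]
 [351. 196.]]
180 (287, 202, 63, 74) [ 0.46  -0.067  0.03 ]
215 (289, 246, 30, 30) [ 0.482 -0.083  0.03 ]
orange [12.48181818 20.62727273]
orange [12.48181818 20.62727273]
[array([16.86111111, 17.98015873]), array([16.61732852, 18.50902527])]
```

Run:
```python
from h import *
im,K,W=snap("wrist"); g=cv2.cvtColor(im,6)
c=max(cv2.findContours((g[200:295,270:350]>215).astype(np.uint8),0,2)[0],key=cv2.contourArea); print(cv2.minAreaRect(c),cv2.contourArea(c))
print(g[196:296:5,262:360:5])
```

```text
((32.596153259277344, 61.980770111083984), (28.829071044921875, 25.887331008911133), 78.69007110595703) 615.0
[[ 22  21  25  21  35  58  60  67 102  96 189 219 207 194 139 102 115 193
   37  38]
 [ 20 108 124 123 118 112 115 119 115 117 119 120 116 117 116 115 117 208
   33  38]
 [ 20  51 120 118 117 118 117 117 190 194 194 190 194 198 197 192 192 201
   35  38]
 [ 22  45 118 123 118 119 118 115 193 193 196 194 191 189 194 192 193 188
   36  36]
 [ 16  92 117 116 114 122 118 112 196 190 186 191 197 192 194 191 191 113
   35  36]
 [ 25 118 118 118 113 115 116 196 193 191 192 188 193 189 189 191 194  56
   38  35]
 [ 28 134 125 117 116 118 117 191 189 192 190 191 192 191 192 187 191  57
   36  37]
 [ 17  89  86 119 119 117 121 192 190 189 191 188 191 188 191 188 190  84
   30  38]
 [ 26  26  49 115 113 115 115 188 192 191 192 188 191 187 190 193 193 102
   24  36]
 [ 22  18  50 122 117 117 117 194 192 187 174 191 190 193 191 192 189 110
   24  30]
 [ 21  24  45 118 113 116 107  45 145 179 250 192 190 188 193 190 190 105
  116  34]
 [ 19  27 103 123 119 116 255 254 254 253 255 192 192 190 190 189 188 108
  187  37]
 [ 22  27 118 121 117 115 254 254 253 253 254 195 192 190 187 190 187 185
  199  37]
 [ 23  18 139 126 115 118 254 254 254 253 253 135 192 187 191 190 186 191
  196  39]
 [ 23  24  65  88 123 199 255 253 253 253 253 137 191 192 188 186 190 191
  202  36]
 [ 24  14  18  55 116 193 255 254 255 253 196 187 192 190 192 190 190 193
  191  35]
 [ 17  23  13  43 120  41  32  61  76  84  63  49  52  49  31  21  57  99
  118  36]
 [ 21  25  25  40  28  30  29  27  28  30  34  22  27  33  32  30  33 215
  138  36]
 [ 29  32  29  42  34  31  31  30  25  25  26  27  32  28  24  37  33  32
   34  30]
 [ 30  27  36  30  21  30  33  27  26  35  31  25  28  24  28  31  31  34
   31  34]]
```

The cube lies flat inside the tray walls; it was nudged about 2 cm but is still in the tray. Handing in.

```bash
python3 -c "
from plant import *
print(finish_job())"
```

```text
the job is handed in; nothing more can be done
None
```

I handed the job in: the odd part is in the reject tray, plugs a and b are in drawer slots 2 and 4 (coupler c was empty), and the drawer is pushed shut; the hand-in returned no verdict.

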